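# Lock the service box's access panel with its quarter-turn fastener

## Task

The access panel on top of the low service box at the right front corner of the espresso machine stands ajar. Set a fingertip in the slot of its big round fastener, push the panel down flush and, while holding it down, turn the fastener a quarter turn clockwise as far as it goes, so that the panel stays locked when you let go. Only push with the fingertips: do not pull the panel open, and leave the tamper, glass, cup and brush standing nearby where they are.

Things in the scene. Friction and masses are not known exactly. Their poses are not given: they have to be found in the camera images.
- service_box: Low steel box fixed to the worktop, 120 (x) by 210 (y) by 60 mm high; origin at the centre of its underside; z up, -x is its louvred front. The access panel on top is hinged at the +y end. The fastener on the panel is a disc 108 mm across, its axis at box x = 0, y = -38 mm; its slot floor is 64 mm and its cheeks' tops 80 mm above the worktop when the panel is closed.
- access_panel (a joint): Panel's hinge angle, rad: 0 = flush (hard stop), about 0.12 = ajar at rest, larger = further open. Plate 120 x 204 x 6 mm; hinge along box x at y = +98 mm, height 60 mm. A spring lifts it: pressing it flush at the fastener takes 5 to 6 N, and unlocked it springs up again. Locked, it may have up to 0.02 rad of play.
- panel_edge (a point): Middle of the panel's free edge, on its top face, 199 mm from the hinge. Clearance: the fixed espresso machine stands behind the box from about world x = 0.57 on (y -0.36 to 0.28, 0.5 m high); its two handles reach out to x = 0.51 at y = 0.10 and -0.18, 0.23 to 0.30 m high.
- slot_center (a point): Point on the fastener's axis, on its slot's floor, 136 mm from the hinge. One straight slot, 46 mm wide and 16 mm deep, runs right across the disc between two black half-moon cheeks, open upward and at both ends. x runs along the slot, z is the fastener's axis (up, tilted with the panel). Turns with the fastener. A finger dragging along a cheek binds: turn it with the slot.
- cam_disc (a joint): Turn of the fastener, rad, growing clockwise seen from above: 0 = slot along box x, open; 1.571 = slot along box y, locked (hard stop). Starts at 0 to 0.5. Takes about 0.1 N m and stays where left. A tongue under the panel passes below a keeper only while the panel is pressed under about 0.02 rad; otherwise the turn is blocked.
- tamper: Bystander: espresso tamper with dark wooden handle standing on its base, 58 mm across, 93 mm high; origin at the centre of its underside.
- shot_glass: Bystander: small clear glass, 49 mm across, 62 mm high; origin at the centre of its underside.
- coffee_cup: Bystander: small white cup with a handle, 62 by 89 by 52 mm high; origin at the centre of its underside.
- brush: Bystander: small grey scrubbing brush, 30 by 85 by 55 mm high; origin at the centre of its underside.

How it is judged:
On the way, in this order (a step that is already met when the one before it is completed fails the run):
1. the panel is pressed down flush before the fastener is turned (value of joint access_panel below 0.025 rad and value of joint cam_disc below 0.8 rad), for 0.1 s.
2. the fastener is turned home (value of joint access_panel below 0.03 rad and value of joint cam_disc above 1.47 rad), for 0.1 s.
At the end, for the whole second after the job is handed in: The fastener is turned at least 1.47 rad (of 1.571) and the released panel stays down, less than 0.03 rad open (all of step 2); the robot touches nothing.
It fails at once if the access panel is pulled open (beyond 0.3 rad) (value of joint access_panel above 0.3 rad).
It fails at once if a bystander is lifted or shifted by more than 20 mm (distance of any of tamper, shot_glass, coffee_cup, brush from where it was at the start of the episode above 0.02 m).
It fails at once if a bystander is tipped over (angle between any of tamper, shot_glass, coffee_cup's own z axis and vertical above 0.5 rad).
It also fails if it takes over 48 s, if anything falls off the work surface, if the arm or the gripper's body presses on something with over 40 N, if the wrist force passes 120 N, or if a joint passes its speed limit or range.

## Robot

A 6-joint arm with a two-finger parallel gripper is mounted at the origin on a cart in front of the work surface, level with it; the furniture and walls round the work are solid. World frame = base frame: x ahead of the robot, y to its left, z up, the work surface at z = 0. Lengths are in m, angles in rad, forces in N, time in s.
With the tool pointing down it reaches from about 0.3 to 0.85 m from the base axis. Payload 4.2 kg.
Tool frame: the origin (TCP) lies midway between the tips of the shut fingers; the grasp point (between the pads) lies 19 mm behind it; x points along the fingers, y is the direction in which the jaws open and shut, and the axes are right-handed (so a half turn about x gives the same grasp; the last joint's range is limited). The gripper opens to 91 mm and grips with 3 to 60 N. Pads are 32 mm wide; open, the fingers measure 118 mm over their backs; the gripper's body (76 mm by 178 mm) begins 60 mm behind the grasp point.
Start: joints at [-1.199, 0.32, 1.565, -0, 1.257, -0.02], TCP at [0.22, -0.531, 0.189] pointing down, gripper open.
Joint ranges: [-3.11, 3.11], [-0.84, 2.01], [0.21, 2.61], [-1.34, 4.49], [0.05, 2.63], [-2.56, 2.56]. Speed limits (rad/s): [2.57, 2.57, 3.14, 3.14, 3.14, 3.14].

## Interface

Orientations are given as a unit quaternion [w, x, y, z].
In Python, from station import monitor, vision, ctrl, spotter gives the robot as it stands.
- The arm moves only by the shell command python3 -m handwheel 'ROWS' [FORCE]. ROWS is JSON, a list that holds one entry, the list of rows, each a list of 7 numbers: the shift along the tool's x, y, z in m, then the turn, a rotation vector about the tool's x, y, z in rad, then the gripper's target within -1 to 1 (shut at 1, half-way at 0, fully open at -1). In form: [[[dx, dy, dz, wx, wy, wz, claw], ...]]. A call has 1 to 20 rows; each row shifts and turns the commanded pose from where the row before left it, along the tool's axes as they then stand; what a row does not reach is not made up. A row lasts 1/10 s, in which the tool goes at most 50 mm and 8.59 degrees, less where a joint would pass 70% of its speed; a pose out of reach is approached as far as the arm can. A call with a gripper value outside its range is refused whole. The fingers move at their own pace and stop on an object; FORCE is the grip in N (left out, the last holds). Time passes only in rows, so rows that do not move let the fingers close. It gives the time, the measured TCP pose, the force and the opening at its end, in the units of the state.
- monitor.state(): the state, without advancing time (a new reading comes with each control period).
- vision.capture(name): name is "side" or "top" or "wrist"; returns a dict with "frame" (384x512x3 uint8, red, green, blue), "range_z" (384x512 float32, m along the optical axis (not along the pixel's ray), 0 where there is no reading), "fovy" (degrees; the focal length in pixels is half the picture's height over the tangent of half this angle, whatever the lens; pixels are square), "cx", "cy" (the principal point, pixels), "rvec" (rotation vector, rad) and "tvec" (3), from world to camera coordinates, as OpenCV has them. Camera axes: x right, y down, z forward; pixel columns grow to the right and rows downward; lengths in m; the calibration is good to about 2 mm. A picture is of the moment at which its call begins.
- ctrl.finish_job(): hands the job in, once; it reports no verdict.
Trained networks look in a picture, given as the dict that the camera call returned (one of the last four; its "shot" number tells which), for a name from the list of things; names that differ only in an ending like _2 or _b are one class to them, and where a whole thing is asked for, a point or a joint stands for the part that bears it (a point fixed in the world has none). Each returns a list of dicts, best first, with "score" (0 to 1); they miss things now and then, are a little off and sometimes report something else, mostly with a low value. They report only what shows in the picture. A call takes as long as a camera call.
- spotter.recognise(picture, target): "at" ([column, row] in pixels, amid what is visible of it).
The state is a dict: "t": time; "qpos": joint angles; "qvel": joint speeds; "tau": joint torques, N m; "ee_pos": TCP position; "ee_rot": TCP orientation; "ft_force": force on the tool from outside, world axes, zero at the start; "moment": the same for the moment, N m; "finger_gap": opening from 0.0 (shut) to 1.0 (fully open).
Only numpy, scipy, OpenCV 4.12 (cv2) and the standard library are available. Lean on these libraries where they do the work, as an engineer would, in place of code of your own. Each camera call takes 0.05 s, during which the arm holds its last target.

## Working session

There is one attempt and no reset: what is moved stays moved. The work goes in short steps, Python scripts to look and compute and a shell command to move; the robot and the scene stay as the last step left them, time stands still between calls to the robot, and variables do not carry over. Pictures are saved under pics/ and viewed, and the job is handed in when it is done.

```bash
ls; mkdir -p pics; cat > h.py <<'E'
import numpy as np,cv2
from station import monitor,vision,ctrl,spotter
def cap(n,f=None):
    p=vision.capture(n)
    if f: cv2.imwrite('pics/'+f,cv2.cvtColor(p['frame'],cv2.COLOR_RGB2BGR))
    return p
def cloud(p):
    f=192/np.tan(np.radians(p['fovy'])/2); z=p['range_z']; v,u=np.mgrid[:384,:512]
    c=np.stack([(u-p['cx'])*z/f,(v-p['cy'])*z/f,z],-1)
    R=cv2.Rodrigues(np.array(p['rvec'],float))[0]; t=np.array(p['tvec'],float).ravel()
    w=(c-t)@R; w[z==0]=np.nan
    return w
E
python3 - <<'E'
from h import *
print(monitor.state())
for n in ['side','top','wrist']:
    p=cap(n,n+'0.png'); np.save('pics/'+n+'0.npy',cloud(p))
    print(n,p['fovy'],p['rvec'],p['tvec'])
    w=cloud(p)
    for k in ['service_box','access_panel','cam_disc','slot_center','panel_edge','tamper','shot_glass','coffee_cup','brush'] if n!='wrist' else ['slot_center']:
        for r in spotter.recognise(p,k)[:1]:
            c,q=[int(x) for x in r['at']]
            print(n,k,r['at'],round(r['score'],2),w[q,c].round(3))
E
```

```text
pics
{'t': 0.0, 'qpos': array([-1.19899716e+00,  3.20303375e-01,  1.56567648e+00, -2.51914059e-05,
        1.25737152e+00, -2.00007751e-02]), 'qvel': array([ 0.00166149, -0.00238787,  0.00064387, -0.00155448,  0.0002301 ,
        0.00043212]), 'tau': array([ 8.92149146e-04, -4.12455654e+01, -2.31969452e+01,  7.25299213e-02,
        4.55789943e-02, -1.59571737e-04]), 'ee_pos': array([ 0.21936079, -0.53092694,  0.18831471]), 'ee_rot': array([-0.13702981, -0.69346392, -0.13825126,  0.69369822]), 'ft_force': array([ 0.93233669,  0.28296874, -0.1925888 ]), 'moment': array([ 0.04188   , -0.01400089, -0.01245564]), 'finger_gap': 0.999991219304891}
side 48.308313491863316 [ 0.18270269 -2.58131995  1.58698373] [0.45550743 0.1739325  1.13986375]
side service_box [263.3, 181.1] 0.83 [ 0.49  -0.26   0.063]
side access_panel [266.2, 176.6] 0.92 [ 0.483 -0.282  0.072]
side cam_disc [264.9, 167.8] 0.63 [ 0.497 -0.335  0.081]
side slot_center [265.7, 167.5] 0.74 [ 0.494 -0.337  0.08 ]
side panel_edge [262.5, 171.6] 0.89 [ 0.495 -0.279  0.091]
side tamper [275.7, 148.9] 0.74 [ 0.491 -0.586  0.052]
si
[... 172 characters left out ...]
5.29232288718015 [ 2.17204419 -2.13731918  0.12173274] [-0.23667755  0.50972025  1.40536419]
top service_box [272.6, 189.2] 0.68 [ 0.489 -0.294  0.091]
top access_panel [275.6, 189.6] 0.75 [ 0.49  -0.303  0.089]
top cam_disc [284.4, 188.0] 0.82 [ 0.494 -0.331  0.077]
top slot_center [285.6, 190.5] 0.69 [ 0.488 -0.334  0.08 ]
top panel_edge [278.0, 191.2] 0.7 [ 0.485 -0.313  0.077]
top tamper [373.3, 194.2] 0.83 [ 0.48  -0.595  0.087]
top shot_glass [213.9, 188.4] 0.51 [ 0.499 -0.111  0.009]
top coffee_cup [172.8, 186.2] 0.69 [0.503 0.02  0.006]
top brush [128.5, 181.3] 0.64 [0.511 0.147 0.053]
wrist 70.65007865559481 [-2.40359688  1.60927367  0.23295785] [-0.57531409 -0.03248715  0.39284601]
```

View pics/side0.png

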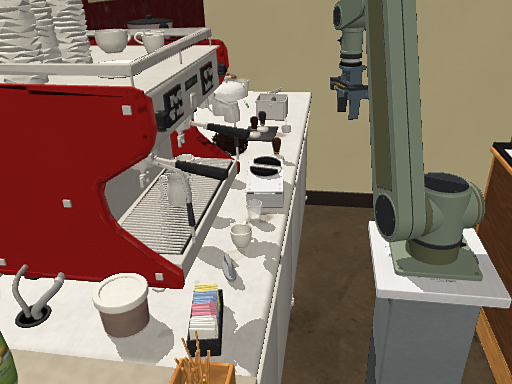

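View pics/top0.png

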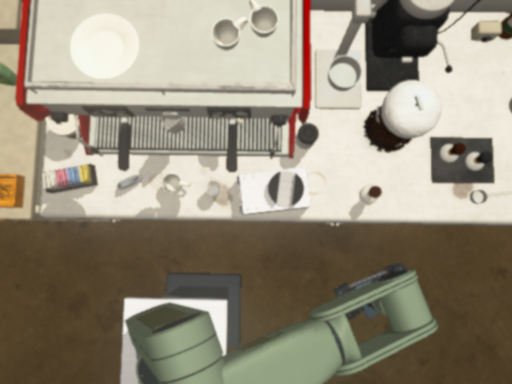

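```bash
python3 - <<'E'
import cv2
for n,(a,b,c,d) in {'side':(110,230,200,330),'top':(150,230,230,340)}.items():
    i=cv2.imread(f'pics/{n}0.png')[a:b,c:d]; cv2.imwrite(f'pics/{n}0z.png',cv2.resize(i,None,fx=6,fy=6 if n=='top' else 5,interpolation=cv2.INTER_CUBIC))
E
```

```text
(no output)
```

View pics/top0z.png

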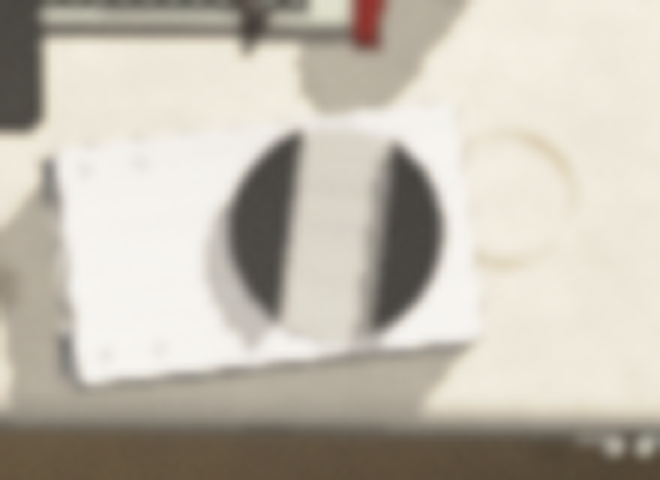

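View pics/side0z.png

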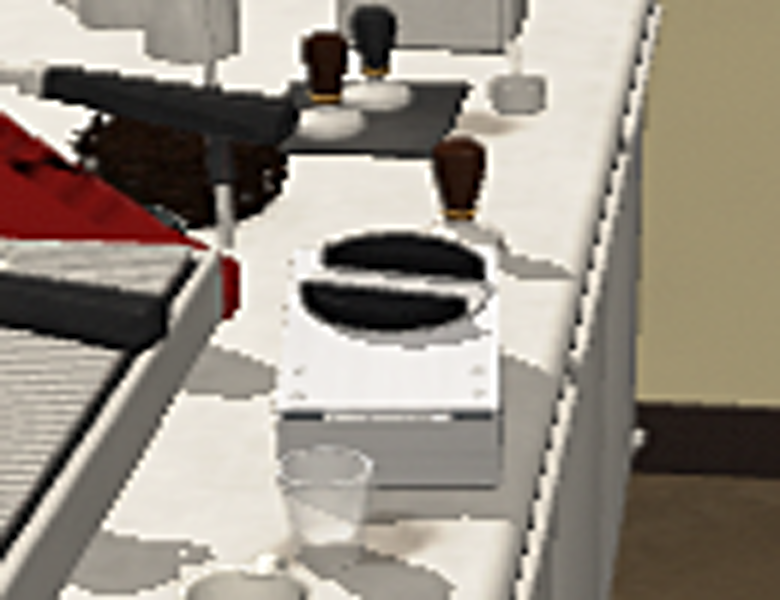

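```bash
cat > m.py <<'E'
from h import *
def meas(p):
    w=cloud(p); g=p['frame'].max(-1)
    m=(np.abs(w[...,0]-.5)<.11)&(w[...,1]<-.14)&(w[...,1]>-.43)&(w[...,2]>.052)&(w[...,2]<.14)
    P=w[m]; xy=P[:,:2].astype(np.float32)
    r=cv2.minAreaRect(xy*1000); print('rect mm',r)
    d=m&(g<110)&(w[...,2]>.07)
    n,l,s,c=cv2.connectedComponentsWithStats(d.astype(np.uint8))
    for i in np.argsort(-s[1:,4])[:2]+1:
        q=w[l==i]; print('cheek',s[i,4],c[i].round(1),np.nanmedian(q,0).round(4),q.mean(0).round(4),'zmin/max',np.percentile(q[:,2],[5,95]).round(4))
        u,S,V=np.linalg.svd(q[:,:2]-q[:,:2].mean(0)); print('  dir',V[0],'ang',np.degrees(np.arctan2(V[0,1],V[0,0]))%180)
    D=w[d]; cc,rr=cv2.minEnclosingCircle((D[:,:2]*1000).astype(np.float32)); print('disc circle',cc,rr)
    pl=m&(g>150); q=w[pl]; return w,m,d
E
python3 - <<'E'
from m import *
for n in['top','side']: 
    p=cap(n);print(n); w,m,d=meas(p)
    for k in ['tamper','shot_glass']: 
        r=spotter.recognise(p,k)[0]['at']; print(k,r)
E
```

```text
top
rect mm ((523.67431640625, -274.06280517578125), (198.5043487548828, 249.06936645507812), 6.859394550323486)
cheek 188 [297.1 189.6] [ 0.4884 -0.3679  0.0982] [ 0.488  -0.3683  0.0983] zmin/max [0.0925 0.1038]
  dir [-0.99316093  0.11675341] ang 173.2952306559426
cheek 182 [273.6 186.7] [ 0.4957 -0.2999  0.0906] [ 0.4964 -0.2991  0.0903] zmin/max [0.0857 0.0954]
  dir [-0.99287964  0.11912186] ang 173.158574732057
disc circle (534.2977294921875, -260.41436767578125) 134.23165893554688
tamper [371.9, 194.5]
shot_glass [211.7, 186.9]
side
rect mm ((526.0252685546875, -272.74859619140625), (194.6364288330078, 248.44068908691406), 6.357038497924805)
cheek 206 [262.9 171.1] [ 0.4939 -0.2891  0.0873] [ 0.4944 -0.2902  0.0855] zmin/max [0.0744 0.093 ]
  dir [-0.99825995  0.05896675] ang 176.6194932237196
cheek 183 [267.3 160.9] [ 0.4889 -0.3575  0.0953] [ 0.4892 -0.3586  0.0935] zmin/max [0.0829 0.1013]
  dir [-0.99461595  0.10362969] ang 174.05177724289402
disc circle (533.8330688476562, -257.3782958984375) 132.78329467773438
tamper [275.5, 150.1]
shot_glass [254.3, 211.7]
```

```bash
python3 - <<'E'
from m import *
from scipy.spatial.transform import Rotation as Ro
s=monitor.state(); q=s['ee_rot']; R=Ro.from_quat(q[[1,2,3,0]]).as_matrix(); print(R.round(3),s['finger_gap'])
w=np.load('pics/top0.npy'); ws=np.load('pics/side0.npy')
for nm,W in(('top',w),('side',ws)):
    for z0,z1 in((.02,.08),(.08,.14),(.14,.2),(.2,.3),(.3,.5)):
        m=(W[...,2]>z0)&(W[...,2]<z1)&(W[...,1]>-.48)&(W[...,1]<-.14)&(W[...,0]>.556)&(W[...,0]<.75)
        if m.sum()>3: print(nm,z0,z1,m.sum(),W[m][:,0].min().round(3),W[m][:,1].min().round(3))
# panel plate: bright pts
p=cap('top'); g=p['frame'].min(-1); W=cloud(p)
m=(W[...,2]>.052)&(W[...,2]<.1)&(W[...,0]<.562)&(W[...,0]>.4)&(W[...,1]<-.17)&(W[...,1]>-.43)
n,l,st,c=cv2.connectedComponentsWithStats(m.astype(np.uint8)); i=1+np.argmax(st[1:,4])
P=W[l==i]; r=cv2.minAreaRect((P[:,:2]*1000).astype(np.float32)); print(r, cv2.boxPoints(r))
A=W[(l==i)&(g>170)]; 
X=np.c_[A[:,:2],np.ones(len(A))]
for _ in range(5):
    k=np.linalg.lstsq(X,A[:,2],rcond=None)[0]; e=A[:,2]-X@k; f=np.abs(e)<.004; A,X=A[f],X[f]
print('plane',k,e.std(),len(A),'grad dir',np.degrees(np.arctan2(-k[0],k[1])))
E
```

```text
[[ 0.     0.382 -0.924]
 [-0.    -0.924 -0.382]
 [-1.     0.    -0.   ]] 0.9994774771860172
top 0.02 0.08 188 0.557 -0.425
top 0.08 0.14 2445 0.558 -0.431
top 0.14 0.2 166 0.57 -0.359
top 0.2 0.3 337 0.556 -0.296
top 0.3 0.5 5631 0.582 -0.362
side 0.02 0.08 132 0.588 -0.359
side 0.08 0.14 905 0.556 -0.423
side 0.14 0.2 502 0.572 -0.355
side 0.2 0.3 631 0.556 -0.354
side 0.3 0.5 1567 0.583 -0.359
((487.4300537109375, -297.6127624511719), (120.83077239990234, 211.76295471191406), 6.986793518066406) [[ 414.5838  -199.86652]
 [ 440.34277 -410.05695]
 [ 560.2763  -395.359  ]
 [ 534.51733 -185.16858]]
plane [ 0.01816745 -0.13306246  0.02204537] 0.0020964039830374285 1542 grad dir -172.22529365590935
```

```bash
python3 - <<'E'
import numpy as np
for nm in('top','side'):
    W=np.load(f'pics/{nm}0.npy')
    m=(W[...,2]>.13)&(W[...,2]<.5)&(W[...,1]>-.46)&(W[...,1]<-.15)&(W[...,0]>.42)&(W[...,0]<.6)
    P=W[m]; print(nm,len(P))
    for z in np.arange(.13,.5,.03):
        for y in np.arange(-.46,-.15,.03):
            q=P[(P[:,2]>=z)&(P[:,2]<z+.03)&(P[:,1]>=y)&(P[:,1]<y+.03)]
            if len(q): print(f'z{z:.2f} y{y:.2f} n{len(q)} xmin {q[:,0].min():.3f} med {np.median(q[:,0]):.3f}')
E
```

```text
top 444
z0.13 y-0.31 n8 xmin 0.572 med 0.573
z0.16 y-0.31 n5 xmin 0.570 med 0.571
z0.19 y-0.31 n11 xmin 0.570 med 0.573
z0.22 y-0.31 n21 xmin 0.573 med 0.576
z0.25 y-0.31 n9 xmin 0.578 med 0.579
z0.25 y-0.22 n60 xmin 0.514 med 0.541
z0.25 y-0.19 n280 xmin 0.513 med 0.554
z0.28 y-0.31 n15 xmin 0.580 med 0.584
z0.28 y-0.19 n13 xmin 0.574 med 0.595
z0.31 y-0.31 n10 xmin 0.587 med 0.594
z0.40 y-0.31 n12 xmin 0.598 med 0.599
side 424
z0.13 y-0.31 n20 xmin 0.575 med 0.578
z0.13 y-0.28 n5 xmin 0.574 med 0.574
z0.16 y-0.31 n18 xmin 0.573 med 0.578
z0.16 y-0.28 n7 xmin 0.575 med 0.579
z0.19 y-0.31 n16 xmin 0.572 med 0.580
z0.19 y-0.28 n8 xmin 0.574 med 0.577
z0.22 y-0.31 n7 xmin 0.577 med 0.581
z0.22 y-0.19 n10 xmin 0.516 med 0.528
z0.25 y-0.31 n22 xmin 0.578 med 0.582
z0.25 y-0.28 n1 xmin 0.584 med 0.584
z0.25 y-0.19 n263 xmin 0.514 med 0.555
z0.25 y-0.16 n2 xmin 0.526 med 0.534
z0.28 y-0.31 n27 xmin 0.581 med 0.586
z0.28 y-0.19 n7 xmin 0.589 med 0.595
z0.31 y-0.31 n8 xmin 0.590 med 0.595
z0.40 y-0.31 n3 xmin 0.599 med 0.600
```

```bash
python3 - <<'E'
import numpy as np
from m import *
p=cap('wrist','w1.png')
E
```

```text
(no output)
```

View pics/w1.png

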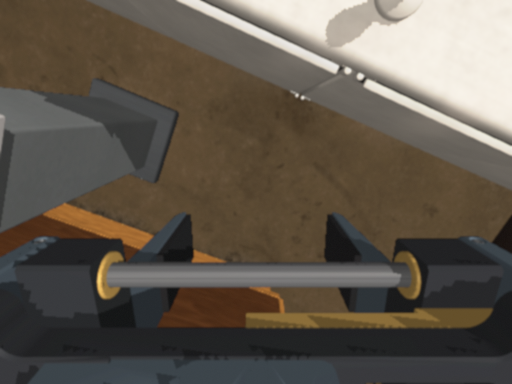

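```bash
python3 -m handwheel '[[[0,-0.0115,-0.0376,0,0,0,0],[0,-0.0115,-0.0376,0,0,0,0],[0,-0.0115,-0.0376,0,0,0,0],[0,-0.0115,-0.0376,0,0,0,0],[0,-0.0115,-0.0376,0,0,0,0],[0,-0.0115,-0.0376,0,0,0,0],[0,-0.0115,-0.0376,0,0,0,0],[0,-0.0115,-0.0376,0,0,0,0],[0,0,0,-0.1324,0,0,0],[0,0,0,-0.1324,0,0,0],[0,0,0,-0.1324,0,0,0],[0,0,0,-0.1324,0,0,0],[0,0,0,-0.1324,0,0,0],[0,0,0,-0.1324,0,0,0],[0,0,0,-0.1324,0,0,0],[0,0,0,-0.1324,0,0,0],[0,0,0,0,0,0,0],[0,0,0,0,0,0,0]]]'
cat > st.py <<'E'
from m import *
from scipy.spatial.transform import Rotation as Ro
s=monitor.state(); q=s['ee_rot']; R=Ro.from_quat(q[[1,2,3,0]]).as_matrix()
A=np.array([.492,-.335,.064])
print('t',s['t'],'p',s['ee_pos'].round(4),'yaw',np.degrees(np.arctan2(R[1,1],R[0,1])).round(2),'x',R[:,0].round(3),'F',s['ft_force'].round(1),'M',s['moment'].round(2),'gap',round(s['finger_gap'],3),'A in tool',(R.T@(A-s['ee_pos'])).round(4),'q6',s['qpos'][5].round(2))
E
python3 st.py; python3 - <<'E'
from m import *
p=cap('wrist','w2.png'); R=cv2.Rodrigues(np.array(p['rvec']))[0]; print('campos',-R.T@np.ravel(p['tvec'])); meas(p)
cap('top','t2.png')
E
```

```text
t: 3.3
ee_pos: [0.4625, -0.3316, 0.1892]
ee_rot: [0.469, 0.53, 0.468, -0.53]
ft_force: [0.1, -1.0, -0.3]
finger_gap: 0.501
t 3.3 p [ 0.4625 -0.3316  0.1892] yaw -7.02 x [ 0. -0. -1.] F [ 0.1 -1.  -0.3] M [-0.03 -0.14  0.01] gap 0.501 A in tool [ 0.1252  0.0297 -0.0002] q6 -0.52
campos [ 0.47197887 -0.25200238  0.3861633 ]
rect mm ((523.0062866210938, -278.9507141113281), (197.62803649902344, 236.10629272460938), 7.013378620147705)
cheek 2286 [372.8  97.4] [ 0.592  -0.2492  0.0876] [ 0.5915 -0.254   0.0878] zmin/max [0.0721 0.1011]
  dir [-0.01052829 -0.99994458] ang 89.3967621437685
cheek 1695 [284.4 154.4] [ 0.4946 -0.2982  0.0935] [ 0.4943 -0.2977  0.0935] zmin/max [0.0914 0.0956]
  dir [ 0.99377885 -0.11137141] ang 173.60562238812463
disc circle (529.007568359375, -268.3255615234375) 127.96817016601562
```

View pics/w2.png

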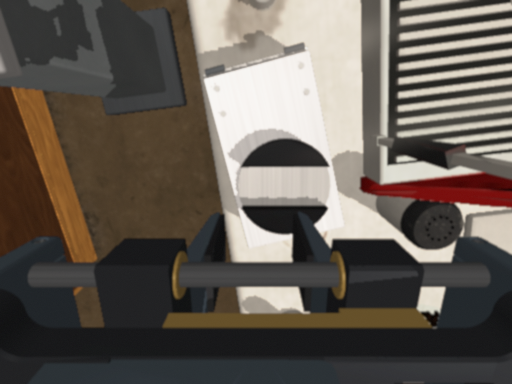

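```bash
python3 - <<'E'
from m import *
p=cap('side','s2.png');W=cloud(p)
i=cv2.imread('pics/s2.png')[60:200,190:330]; cv2.imwrite('pics/s2z.png',cv2.resize(i,None,fx=4.2,fy=4.2,interpolation=cv2.INTER_CUBIC))
i=cv2.imread('pics/t2.png')[130:240,210:350]; cv2.imwrite('pics/t2z.png',cv2.resize(i,None,fx=5,fy=5,interpolation=cv2.INTER_CUBIC))
s=monitor.state();e=s['ee_pos']; T=cloud(vision.capture('top'))
for n,V in(('side',W),('top',T)):
  for z in np.arange(.15,.5,.02):
    m=(V[...,2]>=z)&(V[...,2]<z+.02)&(abs(V[...,0]-.463)<.13)&(abs(V[...,1]+.331)<.13)&(V[...,0]<.568)
    if m.sum()>2: print(n,z.round(2),m.sum(),'rel x',(V[m][:,0]-e[0]).min().round(3),(V[m][:,0]-e[0]).max().round(3),'rel y',(V[m][:,1]-e[1]).min().round(3),(V[m][:,1]-e[1]).max().round(3))
E
```

```text
side 0.21 48 rel x -0.031 0.036 rel y -0.022 0.027
side 0.23 65 rel x -0.034 0.035 rel y -0.023 0.025
side 0.25 76 rel x -0.035 0.038 rel y -0.019 0.027
side 0.27 66 rel x -0.045 0.043 rel y -0.026 0.029
side 0.29 277 rel x -0.082 0.087 rel y -0.038 0.051
side 0.31 299 rel x -0.088 0.092 rel y -0.027 0.055
side 0.33 362 rel x -0.09 0.091 rel y -0.042 0.051
side 0.35 157 rel x -0.05 0.022 rel y -0.015 0.033
side 0.37 149 rel x -0.052 0.023 rel y -0.027 0.048
side 0.39 204 rel x -0.05 0.04 rel y -0.035 0.044
side 0.41 149 rel x -0.033 0.038 rel y -0.001 0.043
side 0.43 159 rel x -0.034 0.037 rel y -0.001 0.042
side 0.45 170 rel x -0.033 0.047 rel y 0.002 0.039
side 0.47 179 rel x -0.033 0.047 rel y -0.002 0.04
side 0.49 170 rel x -0.038 0.046 rel y -0.033 0.054
top 0.29 18 rel x -0.054 -0.023 rel y 0.03 0.04
top 0.31 55 rel x -0.087 0.084 rel y -0.044 0.046
top 0.33 332 rel x -0.087 0.087 rel y -0.049 0.046
top 0.35 11 rel x -0.051 -0.047 rel y -0.015 0.02
top 0.37 114 rel x -0.051 -0.003 rel y -0.028 0.041
top 0.39 161 rel x -0.052 0.0 rel y -0.026 0.039
top 0.41 17 rel x -0.036 -0.008 rel y -0.007 0.035
top 0.43 43 rel x -0.035 -0.004 rel y -0.005 0.035
top 0.45 20 rel x -0.034 -0.011 rel y -0.002 0.032
top 0.47 6 rel x -0.034 -0.023 rel y 0.005 0.024
top 0.49 12 rel x -0.035 -0.022 rel y 0.01 0.028
```

View pics/s2z.png

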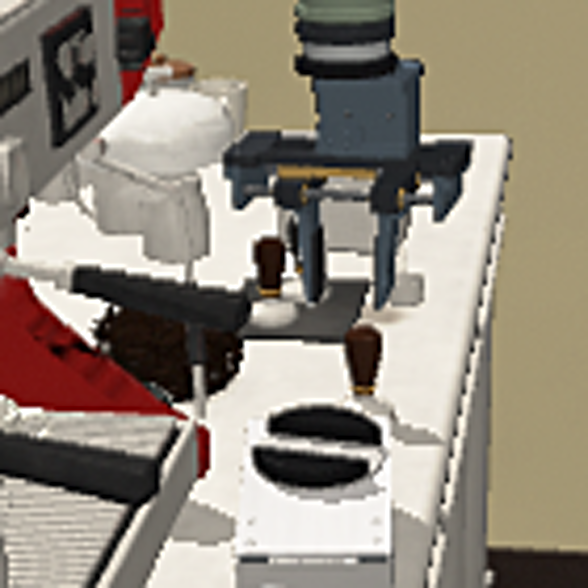

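View pics/t2z.png

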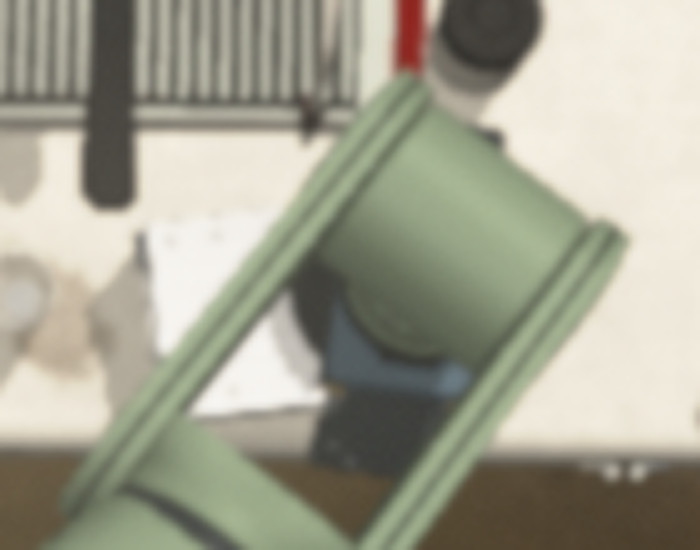

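```bash
python3 - <<'E'
from m import *
for n in('side','top'):
  V=cloud(vision.capture(n))
  for z in np.arange(.45,.9,.04):
    m=(V[...,2]>=z)&(V[...,2]<z+.04)&(V[...,0]>.35)&(V[...,0]<.62)&(abs(V[...,1]+.33)<.15)
    if m.sum()>2: print(n,z.round(2),m.sum(),np.percentile(V[m],[1,99],0).round(3).tolist())
E
```

```text
side 0.45 396 [[0.43, -0.355, 0.451], [0.619, -0.292, 0.489]]
side 0.49 435 [[0.387, -0.356, 0.491], [0.521, -0.251, 0.53]]
side 0.53 786 [[0.353, -0.33, 0.531], [0.528, -0.19, 0.57]]
side 0.57 814 [[0.352, -0.299, 0.57], [0.518, -0.181, 0.61]]
side 0.61 67 [[0.351, -0.244, 0.61], [0.443, -0.183, 0.614]]
top 0.45 78 [[0.428, -0.358, 0.451], [0.62, -0.301, 0.487]]
top 0.49 30 [[0.401, -0.379, 0.491], [0.62, -0.278, 0.53]]
top 0.53 409 [[0.361, -0.396, 0.532], [0.522, -0.238, 0.57]]
top 0.57 2256 [[0.378, -0.39, 0.57], [0.515, -0.244, 0.609]]
top 0.61 1263 [[0.35, -0.335, 0.61], [0.443, -0.19, 0.642]]
```

```bash
python3 -m handwheel '[[[0.03,0,0,0,0,0,0],[0.03,0,0,0,0,0,0],[0.024,0,0,0,0,0,0],[0.005,0,0,0,0,0,0],[0.003,0,0,0,0,0,0],[0,0,0,0,0,0,0]]]'; python3 st.py; python3 - <<'E'
from m import *
p=cap('wrist','w3.png');cap('side','s3.png')
i=cv2.imread('pics/s3.png')[110:230,200:330]; cv2.imwrite('pics/s3z.png',cv2.resize(i,None,fx=5,fy=5,interpolation=cv2.INTER_CUBIC))
E
```

```text
t: 4.2
ee_pos: [0.4631, -0.332, 0.098]
ee_rot: [0.47, 0.529, 0.469, -0.529]
ft_force: [-0.4, -0.3, 0.0]
finger_gap: 0.502
t 4.2 p [ 0.4631 -0.332   0.098 ] yaw -6.87 x [ 0.001 -0.001 -1.   ] F [-0.4 -0.3  0. ] M [-0.03 -0.12  0.03] gap 0.502 A in tool [ 0.034   0.029  -0.0005] q6 -0.52
```

View pics/s3z.png

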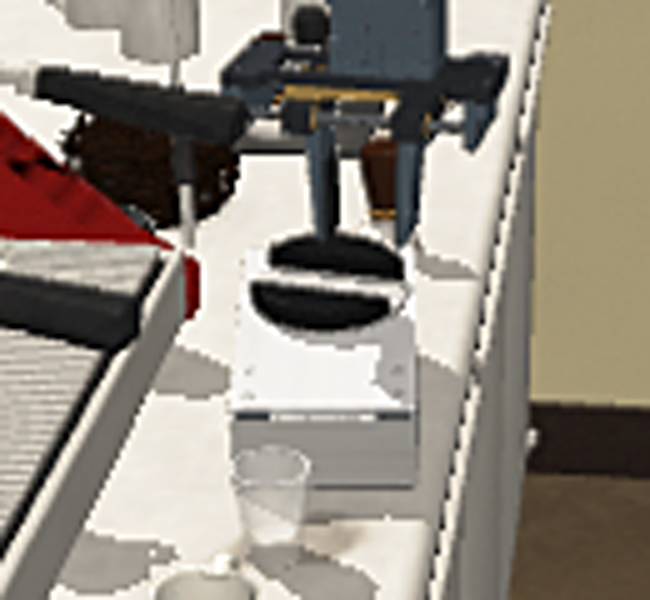

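View pics/w3.png

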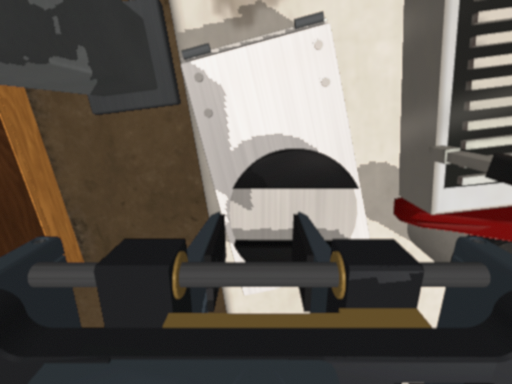

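```bash
python3 - <<'E'
from m import *
from scipy.spatial.transform import Rotation as Ro
s=monitor.state(); q=s['ee_rot']; R=Ro.from_quat(q[[1,2,3,0]]).as_matrix();e=s['ee_pos']
p=vision.capture('side'); W=cloud(p); f=192/np.tan(np.radians(p['fovy'])/2)
K=np.array([[f,0,p['cx']],[0,f,p['cy']],[0,0,1]])
pts=[e,e+R@[0,.03,0],e+R@[0,-.03,0],np.array([.492,-.335,.082])]
uv=cv2.projectPoints(np.array(pts),np.array(p['rvec'],float),np.array(p['tvec'],float),K,None)[0][:,0]; print(uv.round(1), ((uv-[200,110])*5).round())
# visible finger pts
for z in np.arange(.08,.18,.01):
    m=(W[...,2]>=z)&(W[...,2]<z+.01)&(abs(W[...,0]-.463)<.06)&(W[...,1]<-.28)&(W[...,1]>-.43)
    q=W[m]; 
    if len(q): print(z.round(2),len(q),np.percentile(q,[2,50,98],0).round(3).tolist())
E
```

```text
[[273.6 162.9]
 [265.1 162.1]
 [282.2 163.7]
 [265.5 166.7]] [[368. 264.]
 [326. 261.]
 [411. 268.]
 [328. 283.]]
0.08 163 [[0.442, -0.4, 0.08], [0.479, -0.347, 0.084], [0.521, -0.281, 0.09]]
0.09 146 [[0.447, -0.379, 0.09], [0.487, -0.351, 0.094], [0.521, -0.283, 0.1]]
0.1 27 [[0.459, -0.384, 0.1], [0.493, -0.367, 0.101], [0.52, -0.355, 0.103]]
0.12 16 [[0.434, -0.345, 0.122], [0.489, -0.32, 0.127], [0.498, -0.308, 0.13]]
0.13 27 [[0.432, -0.347, 0.131], [0.443, -0.32, 0.135], [0.497, -0.308, 0.139]]
0.14 27 [[0.431, -0.346, 0.141], [0.488, -0.318, 0.145], [0.5, -0.307, 0.149]]
0.15 34 [[0.431, -0.345, 0.15], [0.464, -0.318, 0.155], [0.5, -0.305, 0.16]]
0.16 29 [[0.43, -0.347, 0.16], [0.487, -0.318, 0.165], [0.5, -0.308, 0.17]]
0.17 39 [[0.429, -0.348, 0.171], [0.489, -0.319, 0.175], [0.503, -0.307, 0.18]]
```

```bash
python3 -m handwheel '[[[0.005,0,0,0,0,0,0],[0.005,0,0,0,0,0,0],[0,0,0,0,0,0,0]]]';python3 st.py;  python3 - <<'E'
from m import *
cap('side','s4.png')
i=cv2.imread('pics/s4.png')[110:230,200:330]; cv2.imwrite('pics/s4z.png',cv2.resize(i,None,fx=5,fy=5,interpolation=cv2.INTER_CUBIC))
E
```

```text
t: 4.65
ee_pos: [0.4619, -0.3312, 0.0864]
ee_rot: [-0.469, -0.529, -0.47, 0.529]
ft_force: [0.4, 0.1, -0.3]
finger_gap: 0.501
t 4.65 p [ 0.4619 -0.3312  0.0864] yaw -6.87 x [-0.001  0.001 -1.   ] F [ 0.4  0.1 -0.3] M [-0.02 -0.08 -0.02] gap 0.501 A in tool [0.0223 0.0304 0.0002] q6 -0.52
```

View pics/s4z.png

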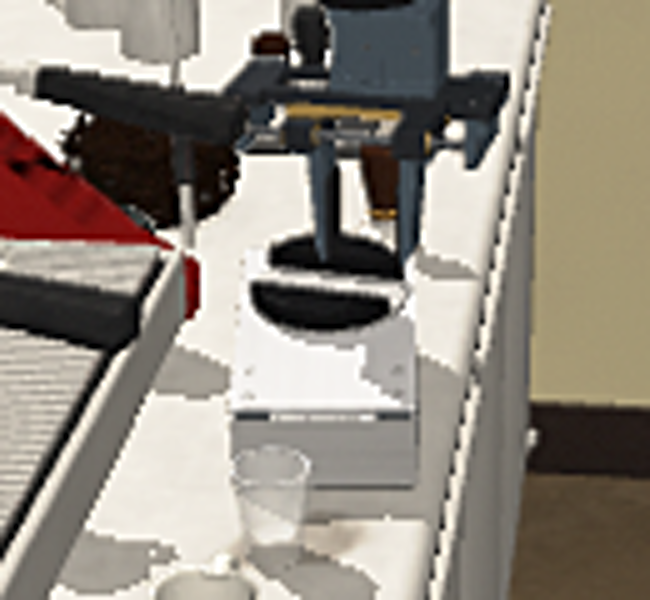

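```bash
python3 -m handwheel '[[[0.004,0,0,0,0,0,0],[0.004,0,0,0,0,0,0],[0,0,0,0,0,0,0]]]';python3 -m handwheel '[[[0.004,0,0,0,0,0,0],[0,0,0,0,0,0,0]]]'; python3 st.py;  python3 - <<'E'
from m import *
cap('side','s5.png')
i=cv2.imread('pics/s5.png')[110:230,200:330]; cv2.imwrite('pics/s5z.png',cv2.resize(i,None,fx=5,fy=5,interpolation=cv2.INTER_CUBIC))
E
```

```text
t: 5.0
ee_pos: [0.462, -0.3313, 0.0785]
ee_rot: [-0.469, -0.529, -0.47, 0.529]
ft_force: [0.4, 0.5, 1.3]
finger_gap: 0.499
t: 5.2
ee_pos: [0.4622, -0.3314, 0.0746]
ee_rot: [-0.469, -0.529, -0.469, 0.529]
ft_force: [0.3, -0.3, 0.1]
finger_gap: 0.498
t 5.2 p [ 0.4622 -0.3314  0.0746] yaw -6.87 x [-0.001  0.001 -1.   ] F [ 0.3 -0.3  0.1] M [-0.   -0.1   0.01] gap 0.498 A in tool [0.0106 0.0301 0.0001] q6 -0.52
```

View pics/s5z.png

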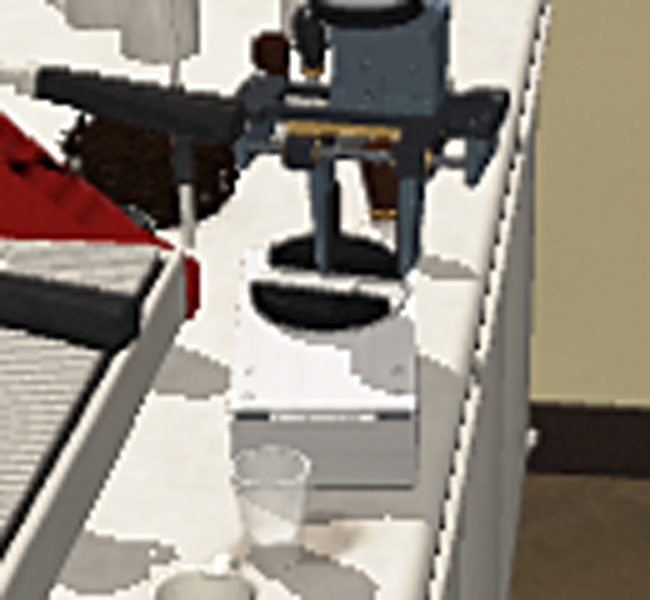

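```bash
for i in 1; do python3 -m handwheel '[[[0.004,0,0,0,0,0,0],[0,0,0,0,0,0,0]]]'; python3 -m handwheel '[[[0.004,0,0,0,0,0,0],[0,0,0,0,0,0,0]]]';python3 -m handwheel '[[[0.003,0,0,0,0,0,0],[0,0,0,0,0,0,0]]]';done; python3 st.py;  python3 - <<'E'
from m import *
cap('side','s6.png');p=vision.capture('top')
i=cv2.imread('pics/s6.png')[110:230,200:330]; cv2.imwrite('pics/s6z.png',cv2.resize(i,None,fx=5,fy=5,interpolation=cv2.INTER_CUBIC))
E
```

```text
t: 5.45
ee_pos: [0.4622, -0.3314, 0.0707]
ee_rot: [-0.469, -0.529, -0.469, 0.529]
ft_force: [-0.2, 0.3, 0.2]
finger_gap: 0.502
t: 5.65
ee_pos: [0.4621, -0.3313, 0.0666]
ee_rot: [-0.469, -0.529, -0.47, 0.529]
ft_force: [0.2, 0.4, 1.3]
finger_gap: 0.503
t: 5.85
ee_pos: [0.4622, -0.3314, 0.0638]
ee_rot: [-0.469, -0.529, -0.469, 0.529]
ft_force: [0.6, -0.1, 1.0]
finger_gap: 0.496
t 5.85 p [ 0.4622 -0.3314  0.0638] yaw -6.86 x [-0.001  0.    -1.   ] F [ 0.6 -0.1  1. ] M [-0.01 -0.07 -0.07] gap 0.496 A in tool [-0.0003  0.03    0.    ] q6 -0.52
```

View pics/s6z.png

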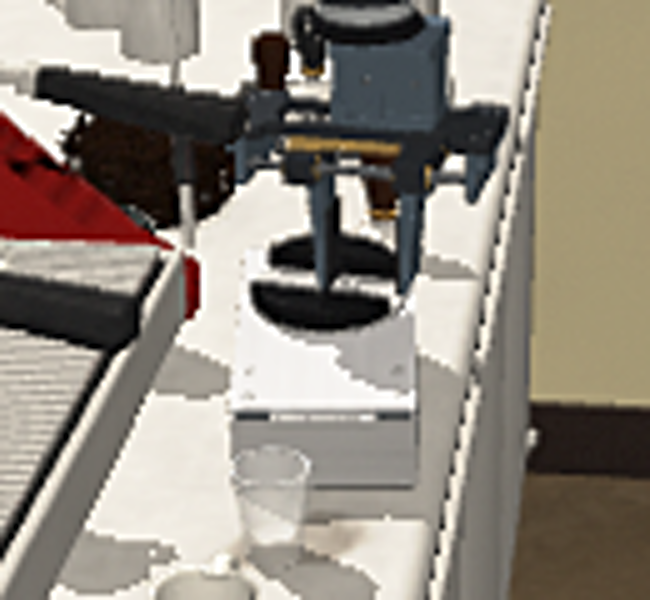

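```bash
python3 - <<'E'
from m import *
from scipy.spatial.transform import Rotation as Ro
s=monitor.state(); q=s['ee_rot']; R=Ro.from_quat(q[[1,2,3,0]]).as_matrix();e=s['ee_pos']
p=vision.capture('side'); W=cloud(p); L=(W-e)@R
F=p['frame'].astype(int); blue=(F[...,2]>F[...,0]+10)
for c in (263,264,265,266,280,281,282,283):
    print(c)
    for r in range(150,176,1):
        print('  ',r,F[r,c],'tool',(L[r,c]*1000).round(0),'z',W[r,c,2].round(3))
E
python3 - <<'E'
import cv2
i=cv2.imread('pics/s6.png')[140:185,240:300]; cv2.imwrite('pics/s6y.png',cv2.resize(i,None,fx=12,fy=12,interpolation=cv2.INTER_NEAREST))
E
```

```text
263
   150 [60 70 80] tool [-88.  31. -22.] z 0.152
   151 [60 71 80] tool [-79.  34. -10.] z 0.143
   152 [59 70 80] tool [-78.  33. -16.] z 0.142
   153 [58 69 79] tool [-75.  32. -18.] z 0.139
   154 [56 66 76] tool [-73.  32. -20.] z 0.137
   155 [65 75 84] tool [-67.  33. -16.] z 0.131
   156 [71 81 89] tool [-65.  32. -19.] z 0.129
   157 [67 76 85] tool [-62.  32. -21.] z 0.126
   158 [69 78 87] tool [-57.  33. -18.] z 0.121
   159 [71 80 90] tool [-53.  33. -16.] z 0.117
   160 [71 80 89] tool [-48.  34. -15.] z 0.112
   161 [71 80 89] tool [-47.  33. -19.] z 0.111
   162 [71 82 91] tool [-43.  33. -20.] z 0.108
   163 [65 77 86] tool [-40.  33. -20.] z 0.104
   164 [113 128 141] tool [-37.  32. -22.] z 0.101
   165 [127 133 137] tool [-30.  34. -15.] z 0.094
   166 [158 156 154] tool [-17.  40.   5.] z 0.081
   167 [140 137 132] tool [-29.  31. -29.] z 0.093
   168 [54 53 50] tool [-30.  28. -39.] z 0.094
   169 [20 20 22] tool [-27.  28. -40.] z 0.091
   170 [27 26 29] tool [-27.  25. -47.] z 0.091
   171 [30 30 31] tool [-25.  25. -51.] z 0.089
   172 [24 24 24] tool [-24.
[... 8307 characters left out ...]
42] tool [-38. -31.   6.] z 0.102
   163 [53 57 61] tool [-33. -30.   9.] z 0.097
   164 [137 136 131] tool [ 67.  21. 224.] z -0.003
   165 [255 249 231] tool [ 65.  18. 211.] z -0.001
   166 [253 247 237] tool [ 66.  16. 204.] z -0.002
   167 [246 239 228] tool [ 67.  14. 195.] z -0.003
   168 [240 235 225] tool [ 62.   9. 176.] z 0.002
   169 [243 239 229] tool [ 64.   8. 172.] z -0.0
   170 [242 238 230] tool [ 65.   7. 164.] z -0.001
   171 [241 236 227] tool [ 65.   4. 155.] z -0.001
   172 [239 234 223] tool [ 66.   3. 148.] z -0.002
   173 [242 237 227] tool [ 65.   0. 136.] z -0.001
   174 [245 239 229] tool [ 63.  -2. 125.] z 0.001
   175 [242 237 227] tool [ 62.  -5. 114.] z 0.002
```

View pics/s6y.png

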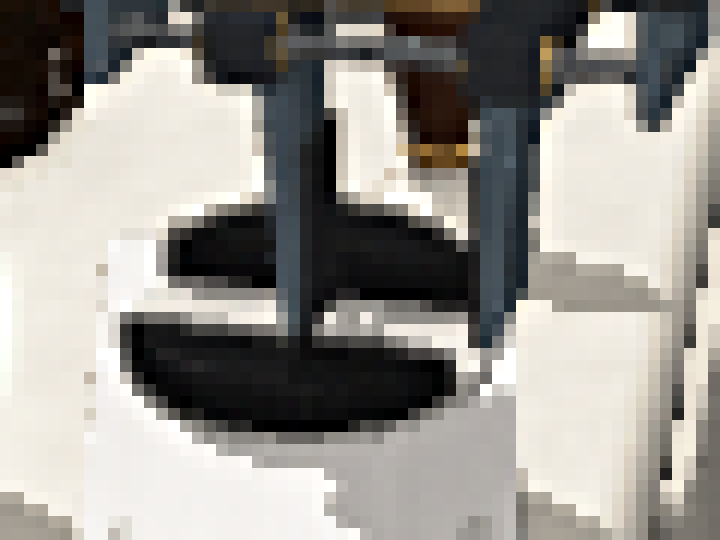

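```bash
python3 -m handwheel '[[[0.004,0,0,0,0,0,0],[0.004,0,0,0,0,0,0],[0,0,0,0,0,0,0]]]'; python3 -m handwheel '[[[0.003,0,0,0,0,0,0],[0,0,0,0,0,0,0]]]';python3 -m handwheel '[[[0.003,0,0,0,0,0,0],[0,0,0,0,0,0,0]]]'; python3 -m handwheel '[[[0.003,0,0,0,0,0,0],[0,0,0,0,0,0,0]]]';python3 st.py
```

```text
t: 6.3
ee_pos: [0.4622, -0.3314, 0.0555]
ee_rot: [-0.469, -0.529, -0.469, 0.529]
ft_force: [0.0, 0.3, 1.0]
finger_gap: 0.499
t: 6.5
ee_pos: [0.4624, -0.3317, 0.053]
ee_rot: [-0.469, -0.529, -0.469, 0.529]
ft_force: [-0.5, -0.1, 2.3]
finger_gap: 0.501
t: 6.7
ee_pos: [0.4626, -0.3319, 0.0501]
ee_rot: [-0.469, -0.529, -0.469, 0.529]
ft_force: [-0.0, -0.8, 2.6]
finger_gap: 0.499
t: 6.9
ee_pos: [0.4626, -0.332, 0.0472]
ee_rot: [-0.47, -0.529, -0.469, 0.529]
ft_force: [-0.7, -0.8, 2.9]
finger_gap: 0.505
t 6.9 p [ 0.4626 -0.332   0.0472] yaw -6.86 x [ 0.001 -0.001 -1.   ] F [-0.7 -0.8  2.9] M [-0.32 -0.05 -0.06] gap 0.505 A in tool [-0.0168  0.0295 -0.0005] q6 -0.52
```

```bash
python3 -m handwheel '[[[0.004,0,0,0,0,0,0],[0.004,0,0,0,0,0,0],[0,0,0,0,0,0,0]]]'; python3 -m handwheel '[[[0.003,0,0,0,0,0,0],[0,0,0,0,0,0,0]]]';python3 -m handwheel '[[[0.002,0,0,0,0,0,0],[0,0,0,0,0,0,0]]]';python3 st.py;  python3 - <<'E'
from m import *
cap('side','s7.png')
i=cv2.imread('pics/s7.png')[110:230,200:330]; cv2.imwrite('pics/s7z.png',cv2.resize(i,None,fx=5,fy=5,interpolation=cv2.INTER_CUBIC))
E
```

```text
t: 7.2
ee_pos: [0.4627, -0.3324, 0.0395]
ee_rot: [-0.47, -0.529, -0.469, 0.529]
ft_force: [-2.2, -3.0, 5.7]
finger_gap: 0.499
t: 7.4
ee_pos: [0.4629, -0.3325, 0.0391]
ee_rot: [-0.47, -0.529, -0.468, 0.529]
ft_force: [-7.0, -0.4, 21.9]
finger_gap: 0.501
t: 7.6
ee_pos: [0.463, -0.3326, 0.0389]
ee_rot: [0.471, 0.529, 0.468, -0.529]
ft_force: [-9.6, 1.2, 31.2]
finger_gap: 0.5
t 7.6 p [ 0.463  -0.3326  0.0389] yaw -6.86 x [ 0.003 -0.003 -1.   ] F [-9.6  1.2 31.2] M [ 0.29  1.11 -0.03] gap 0.5 A in tool [-0.025   0.0292 -0.001 ] q6 -0.52
```

View pics/s7z.png

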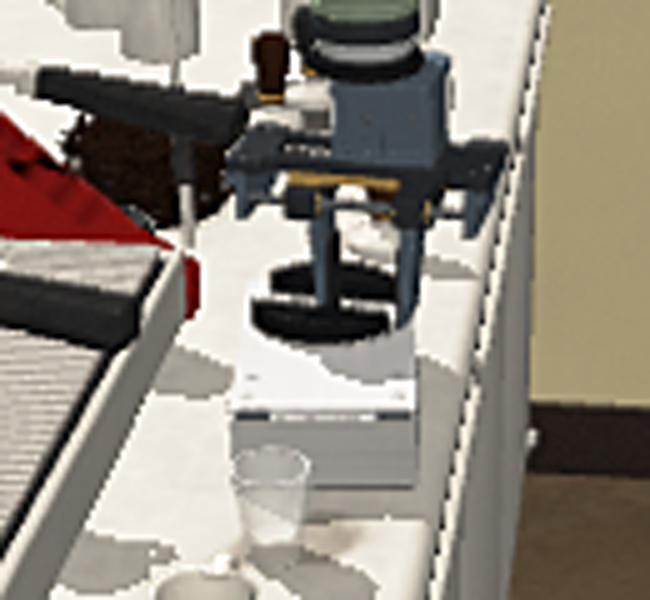

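```bash
python3 -m handwheel '[[[-0.0025,0,0,0,0,0,0],[0,0.00015,-0.003,0.1,0,0,0],[0,0.00015,-0.003,0.1,0,0,0],[0,0.00015,-0.003,0.1,0,0,0],[0,0,0,0,0,0,0]]]'; python3 st.py
```

```text
t: 8.15
ee_pos: [0.4654, -0.3241, 0.0391]
ee_rot: [-0.386, -0.593, -0.383, 0.593]
ft_force: [-5.0, -1.6, 18.9]
finger_gap: 0.5
t 8.15 p [ 0.4654 -0.3241  0.0391] yaw -24.12 x [ 0.002 -0.003 -1.   ] F [-5.  -1.6 18.9] M [-0.55  0.7  -0.19] gap 0.5 A in tool [-0.0248  0.0289 -0.0009] q6 -0.21
```

```bash
python3 -m handwheel '[[[-0.0005,0.00015,-0.003,0.1,0,0,0],[0,0.00015,-0.003,0.1,0,0,0],[0,0.00015,-0.003,0.1,0,0,0],[0,0,0,0,0,0,0]]]'; python3 st.py;  python3 - <<'E'
from m import *
cap('side','s8.png')
cap('wrist','w8.png')
i=cv2.imread('pics/s8.png')[110:230,200:330]; cv2.imwrite('pics/s8z.png',cv2.resize(i,None,fx=5,fy=5,interpolation=cv2.INTER_CUBIC))
E
```

```text
t: 8.55
ee_pos: [0.4703, -0.3167, 0.0392]
ee_rot: [0.293, 0.644, 0.29, -0.644]
ft_force: [-4.6, -3.3, 14.6]
finger_gap: 0.502
t 8.55 p [ 0.4703 -0.3167  0.0392] yaw -41.32 x [ 0.002 -0.003 -1.   ] F [-4.6 -3.3 14.6] M [-0.67  0.64 -0.26] gap 0.502 A in tool [-0.0247  0.0285 -0.0006] q6 0.11
```

View pics/s8z.png

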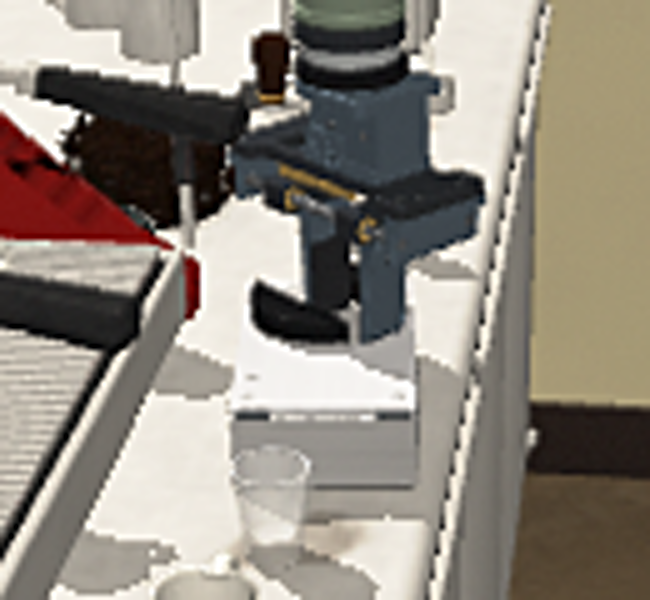

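View pics/w8.png

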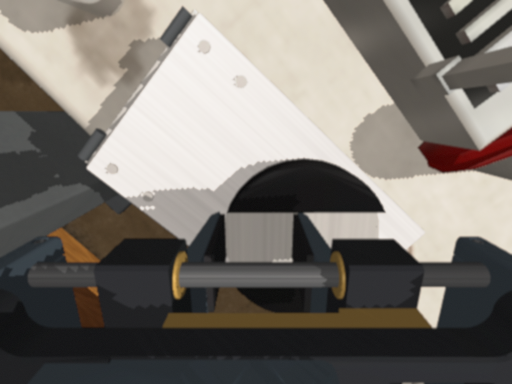

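```bash
python3 -m handwheel '[[[0,0.00015,-0.003,0.1,0,0,0],[0,0.00015,-0.003,0.1,0,0,0],[0,0.00015,-0.003,0.1,0,0,0],[0,0.00015,-0.003,0.1,0,0,0],[0,0,0,0,0,0,0]]]'; python3 st.py;  python3 - <<'E'
from m import *
cap('wrist','w9.png')
E
```

```text
t: 9.15
ee_pos: [0.4799, -0.3098, 0.0392]
ee_rot: [0.159, 0.69, 0.156, -0.689]
ft_force: [-3.5, -3.6, 14.6]
finger_gap: 0.503
t 9.15 p [ 0.4799 -0.3098  0.0392] yaw -64.23 x [ 0.002 -0.004 -1.   ] F [-3.5 -3.6 14.6] M [-0.84  0.71 -0.17] gap 0.503 A in tool [-0.0247  0.0281  0.0001] q6 0.53
```

View pics/w9.png

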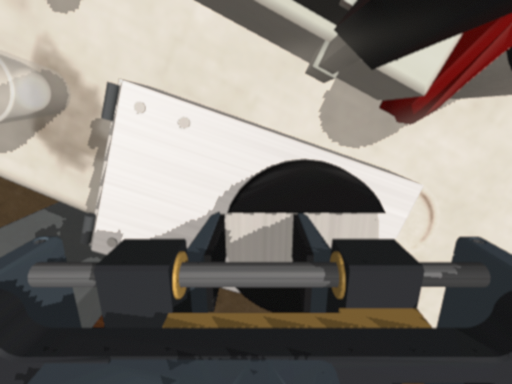

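```bash
python3 -m handwheel '[[[0,0.006,0,0,0,0,0],[0,0.006,0,0,0,0,0],[0,0.006,0,0,0,0,0],[0,0.006,0,0,0,0,0],[0,0,0,0,0,0,0]]]'; python3 st.py
```

```text
t: 9.7
ee_pos: [0.4866, -0.3227, 0.0393]
ee_rot: [-0.153, -0.688, -0.162, 0.691]
ft_force: [-8.9, 19.0, 27.9]
finger_gap: 0.497
t 9.7 p [ 0.4866 -0.3227  0.0393] yaw -64.27 x [-0.007  0.013 -1.   ] F [-8.9 19.  27.9] M [ 2.96  1.44 -0.02] gap 0.497 A in tool [-0.0249  0.0131  0.0005] q6 0.51
```

```bash
python3 -m handwheel '[[[-0.001,0,0,0,0,0,0],[-0.001,0,0,0,0,0,0],[0,0,0,0,0,0,0]]]'; python3 st.py;  python3 - <<'E'
from m import *
cap('wrist','w10.png')
E
```

```text
t: 10.0
ee_pos: [0.4888, -0.327, 0.0394]
ee_rot: [-0.156, -0.689, -0.16, 0.69]
ft_force: [-2.9, 6.0, 10.2]
finger_gap: 0.499
t 10.0 p [ 0.4888 -0.327   0.0394] yaw -64.18 x [-0.002  0.004 -1.   ] F [-2.9  6.  10.2] M [0.85 0.36 0.04] gap 0.499 A in tool [-0.0246  0.0085  0.0006] q6 0.51
```

View pics/w10.png

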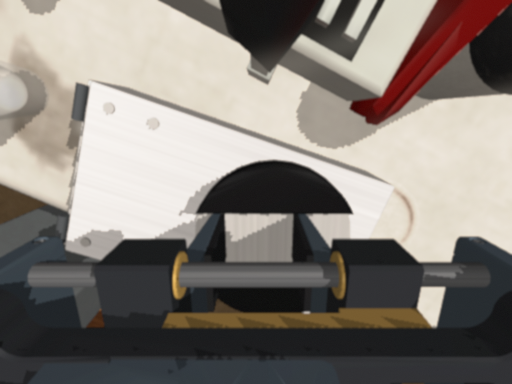

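```bash
python3 -m handwheel '[[[0.0003,0,-0.0006,0.1,0,0,0],[0,0,-0.0006,0.1,0,0,0],[0,0,-0.0006,0.1,0,0,0],[0,0,0,0,0,0,0]]]'; python3 st.py; python3 -m handwheel '[[[0,0,-0.0006,0.1,0,0,0],[0,0,0,0,0,0,0]]]'; python3 st.py; python3 - <<'E'
from m import *
cap('wrist','w11.png')
E
```

```text
t: 10.45
ee_pos: [0.4924, -0.3279, 0.0394]
ee_rot: [0.052, 0.706, 0.053, -0.704]
ft_force: [0.7, 2.3, 6.7]
finger_gap: 0.501
t 10.45 p [ 0.4924 -0.3279  0.0394] yaw -81.48 x [ 0.002  0.002 -1.   ] F [0.7 2.3 6.7] M [ 0.41 -0.09 -0.11] gap 0.501 A in tool [-0.0246  0.0069  0.0014] q6 0.81
t: 10.65
ee_pos: [0.4932, -0.3281, 0.0394]
ee_rot: [0.017, 0.708, 0.018, -0.706]
ft_force: [1.8, 1.4, 7.7]
finger_gap: 0.504
t 10.65 p [ 0.4932 -0.3281  0.0394] yaw -87.2 x [ 0.002  0.001 -1.   ] F [1.8 1.4 7.7] M [ 0.34 -0.19 -0.04] gap 0.504 A in tool [-0.0246  0.0068  0.0015] q6 0.91
```

View pics/w11.png

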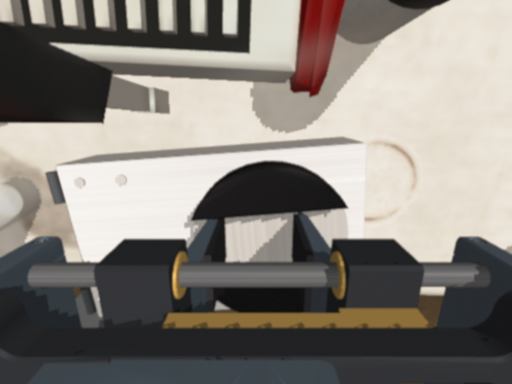

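```bash
python3 -m handwheel '[[[0.0002,0,-0.0006,0.1,0,0,0],[0,0,0,0,0,0,0]]]'; python3 st.py; python3 -m handwheel '[[[0,0,-0.0003,0.06,0,0,0],[0,0,0,0,0,0,0]]]'; python3 st.py; python3 - <<'E'
from m import *
cap('wrist','w12.png')
E
```

```text
t: 10.9
ee_pos: [0.4912, -0.3272, 0.0394]
ee_rot: [0.018, -0.706, 0.016, 0.708]
ft_force: [-5.0, 2.9, 13.7]
finger_gap: 0.498
t 10.9 p [ 0.4912 -0.3272  0.0394] yaw -92.8 x [-0.003  0.003 -1.   ] F [-5.   2.9 13.7] M [0.41 0.81 0.25] gap 0.498 A in tool [-0.0247  0.0077 -0.0011] q6 1.01
t: 11.1
ee_pos: [0.4904, -0.3266, 0.0393]
ee_rot: [0.037, -0.704, 0.035, 0.708]
ft_force: [-6.5, 5.1, 14.3]
finger_gap: 0.502
t 11.1 p [ 0.4904 -0.3266  0.0393] yaw -95.89 x [-0.006  0.003 -1.   ] F [-6.5  5.1 14.3] M [0.9  0.98 1.78] gap 0.502 A in tool [-0.0247  0.0081 -0.0023] q6 1.07
```

View pics/w12.png

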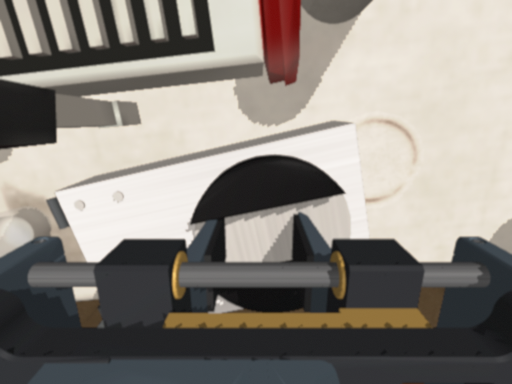

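```bash
python3 -m handwheel '[[[0,0,0.0003,-0.05,0,0,0],[0,0,0,0,0,0,0]]]'; python3 st.py; python3 -m handwheel '[[[-0.002,0,0,0,0,0,0],[-0.001,0,0,0,0,0,0],[0,0,0,0,0,0,0]]]'; python3 st.py; python3 - <<'E'
from m import *
cap('wrist','w13.png')
E
```

```text
t: 11.35
ee_pos: [0.4906, -0.3269, 0.0394]
ee_rot: [0.022, -0.705, 0.019, 0.708]
ft_force: [-6.1, 4.4, 13.8]
finger_gap: 0.501
t 11.35 p [ 0.4906 -0.3269  0.0394] yaw -93.31 x [-0.004  0.003 -1.   ] F [-6.1  4.4 13.8] M [0.56 0.98 0.06] gap 0.501 A in tool [-0.0247  0.0079 -0.0018] q6 1.02
t: 11.65
ee_pos: [0.4906, -0.3268, 0.0407]
ee_rot: [0.022, -0.705, 0.019, 0.708]
ft_force: [-5.6, 3.8, 4.1]
finger_gap: 0.5
t 11.65 p [ 0.4906 -0.3268  0.0407] yaw -93.37 x [-0.004  0.004 -1.   ] F [-5.6  3.8  4.1] M [0.55 0.75 0.1 ] gap 0.5 A in tool [-0.0233  0.008  -0.0018] q6 1.02
```

View pics/w13.png

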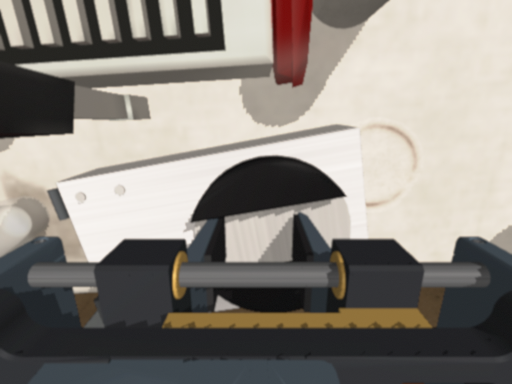

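```bash
python3 -m handwheel '[[[0,0,0.001,0,0,0,0],[-0.003,0,0,0,0,0,0],[-0.004,0,0,0,0,0,0],[0,0,0,0,0,0,0]]]'; python3 st.py;  python3 - <<'E'
from m import *
cap('side','s14.png')
i=cv2.imread('pics/s14.png')[110:230,200:330]; cv2.imwrite('pics/s14z.png',cv2.resize(i,None,fx=5,fy=5,interpolation=cv2.INTER_CUBIC))
E
```

```text
t: 12.1
ee_pos: [0.4911, -0.3292, 0.0486]
ee_rot: [0.021, -0.706, 0.021, 0.707]
ft_force: [-2.4, 0.2, -0.5]
finger_gap: 0.499
t 12.1 p [ 0.4911 -0.3292  0.0486] yaw -93.37 x [-0.001 -0.    -1.   ] F [-2.4  0.2 -0.5] M [0.01 0.5  0.02] gap 0.499 A in tool [-0.0154  0.0058 -0.0012] q6 1.02
```

View pics/s14z.png

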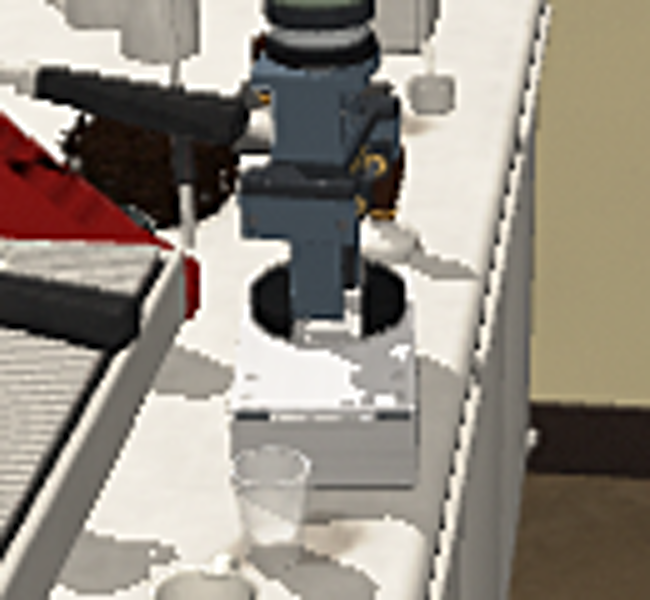

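```bash
python3 -m handwheel '[[[0,0,0.003,0,0,0,0],[-0.004,0,0,0,0,0,0],[-0.006,0,0,0,0,0,0],[-0.02,0,0,0,0,0,0],[-0.03,0,0,0,0,0,0],[-0.03,0,0,0,0,0,0],[-0.03,0,0.03,0,0,0,0],[0,0,0.04,0,0,0,0],[0,0,0.04,0,0,0,0],[0,0,0.04,0,0,0,0],[0,0,0,0,0,0,0]]]'; python3 st.py;  python3 - <<'E'
from m import *
p=cap('side','s15.png'); 
i=cv2.imread('pics/s15.png')[110:230,200:330]; cv2.imwrite('pics/s15z.png',cv2.resize(i,None,fx=5,fy=5,interpolation=cv2.INTER_CUBIC))
for n in('side','top'):
    p=cap(n,n+'15.png'); meas(p)
    W=cloud(p); g=p['frame'].min(-1)
    m=(W[...,2]>.05)&(W[...,2]<.075)&(W[...,0]<.55)&(W[...,0]>.43)&(W[...,1]<-.2)&(W[...,1]>-.4)&(g>140)
    A=W[m]; X=np.c_[A[:,:2],np.ones(len(A))]; print('plane',np.linalg.lstsq(X,A[:,2],rcond=None)[0],len(A))
i=cv2.imread('pics/top15.png')[150:230,230:340]; cv2.imwrite('pics/t15z.png',cv2.resize(i,None,fx=6,fy=6,interpolation=cv2.INTER_CUBIC))
E
```

```text
t: 13.25
ee_pos: [0.3342, -0.3187, 0.1694]
ee_rot: [0.022, -0.706, 0.022, 0.708]
ft_force: [0.5, -0.4, -0.1]
finger_gap: 0.502
t 13.25 p [ 0.3342 -0.3187  0.1694] yaw -93.54 x [-0.003  0.    -1.   ] F [ 0.5 -0.4 -0.1] M [ 0.04 -0.02  0.  ] gap 0.502 A in tool [ 0.105   0.0066 -0.1588] q6 0.85
rect mm ((524.5411987304688, -270.9216003417969), (192.0360565185547, 242.55987548828125), 6.382584571838379)
cheek 99 [275.5 168.4] [ 0.457  -0.3262  0.0811] [ 0.4566 -0.3286  0.0801] zmin/max [0.0736 0.083 ]
  dir [-0.10979433  0.99395433] ang 96.3034598503938
cheek 96 [254.5 168.9] [ 0.5269 -0.3143  0.0808] [ 0.5276 -0.3181  0.0798] zmin/max [0.0721 0.083 ]
  dir [-0.14145629  0.9899445 ] ang 98.13212427672114
disc circle (535.352294921875, -259.07403564453125) 138.49221801757812
plane [ 0.00938801 -0.03914031  0.04621952] 634
rect mm ((524.99169921875, -274.88726806640625), (201.0598907470703, 249.95069885253906), 7.177519798278809)
cheek 190 [285.1 177.2] [ 0.5273 -0.3335  0.0802] [ 0.527  -0.3338  0.0802] zmin/max [0.0755 0.0848]
  dir [ 0.11799712 -0.99301394] ang 96.77652449520997
cheek 180 [286.9 200.6] [ 0.4576 -0.3399  0.08  ] [ 0.4563 -0.3398  0.0801] zmin/max [0.0757 0.0848]
  dir [-0.13996029  0.99015712] ang 98.04554848414315
disc circle (535.3766479492188, -261.8388977050781) 134.87149047851562
plane [ 0.00356044 -0.02874037  0.05030978] 1882
```

View pics/s15z.png

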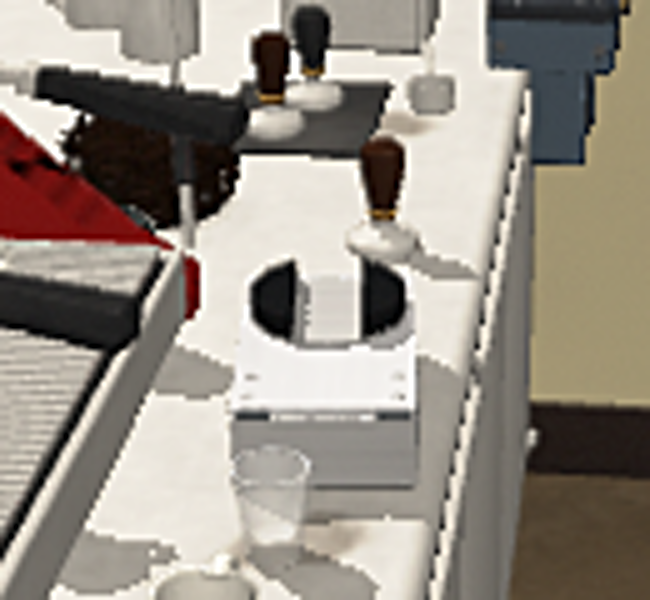

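View pics/t15z.png

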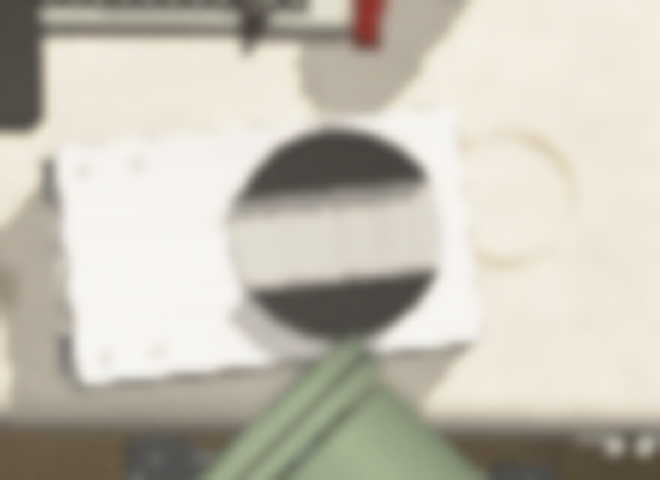

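```bash
python3 - <<'E'
from m import *
p=vision.capture('top'); W=cloud(p); g=p['frame'].max(-1); f=p['frame'].min(-1)
c=np.array([.492,-.335]); r=np.hypot(W[...,0]-c[0],W[...,1]-c[1])
yb=np.array([-np.sin(.122),np.cos(.122)])
v=(W[...,:2]-c)@yb
for nm,m in(('cheek',(r<.05)&(g<110)&(W[...,2]>.07)),('slot',(r<.05)&(f>130)&(abs((W[...,:2]-c)@np.array([yb[1],-yb[0]]))<.015)),('plate',(r>.062)&(f>170)&(v<.13)&(v>-.065)&(abs((W[...,:2]-c)@np.array([yb[1],-yb[0]]))<.05)&(W[...,2]>.04))):
    k=np.polyfit(v[m],W[m][:,2],1); print(nm,m.sum(),k.round(4))
E
```

```text
cheek 347 [-0.0127  0.0804]
slot 320 [-0.0227  0.0641]
plate 913 [-0.0181  0.0603]
```

```bash
python3 - <<'E'
from h import *
print(ctrl.finish_job(), monitor.state()['t'])
E
```

```text
the job is handed in; nothing more can be done
the job is handed in; nothing more can be done
```

The panel is down and the fastener is turned home, and I handed the job in at about 13.5 s of the 48 s allowed.

**What I did:** I set both half-open fingertips in the slot and pressed the panel flush. I then turned the fastener clockwise about its axis while holding it down. Partway through I slid the fingers along the slot to keep the gripper clear of the machine and its handle. I kept turning until the wrist moment rose to about 1.8 N m at the stop, then lifted off and backed away.

**Last checks:**
- **Fastener:** the top camera put the slot at 96.8° and 98.0° from its two cheeks. Box y is at about 97°, so it is at the locked stop.
- **Panel:** with the fingers off, the slot floor reads 64.1 mm and the cheek tops 80.4 mm, matching the closed heights. The fitted slopes read 0.013 to 0.023 rad open, under the 0.03 limit and about the lock's play. They don't quite agree with the heights, which suggest nearly 0. The same camera read 0.133 at the start against the stated 0.12, so it may read slightly high.
- **Contact:** the force on the tool was about zero with the arm clear.
- **Bystanders:** the tamper and glass show upright and in place in the last side picture. I did not re-measure any of the four, and did not look at the cup and brush again; the gripper stayed well away from all of them.

**What went less smoothly:**
- With the jaws half open, the tips sit about 27 mm behind the nominal TCP. I found this from the pictures and went down by force instead.
- Pressing reached about 31 N briefly before I eased off.
- The slide stuck once, at about 19 N sideways, until I reduced the pressure.

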